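Load the seasoning carrier and lift it level by its bail handle

TASK

Count two spice jars, the two tall glass ones of equal size with the wide screw caps, into the wooden seasoning carrier: set them down (do not drop them) in two diagonally opposite sockets so that it hangs balanced, and leave the other things standing where they are. Then swing the carrier's folded handle upright and lift the carrier by the grip of the handle about 10 cm clear of the counter without spilling the jars. Finish holding it there, still and level: the program ends with the carrier hanging in the gripper, nothing is put down.

Things in the scene. Friction and masses are not known exactly. Their poses are not given: they have to be found in the camera images.
- carrier: Loose light wood block, about 0.58 kg with handle: 150 (local x) x 140 (y) mm, top 38 mm above its underside, four round sockets 48 mm wide, 26 mm deep, at x = +-38, y = +-36 mm. Origin: centre of the underside, z up. Steel straps (24 mm wide in y, 3 thick) stand mid-end at x = +-76.5 mm, 87 mm high, and carry the handle: pivot along x, 75 mm above the underside; handle legs at x = +-83.
- socket1 (a point): Centre of the floor of the socket at local x = +38, y = +36 mm of the carrier (12 mm above its underside; mouth 26 mm higher).
- socket2 (a point): The same for the socket at local x = -38, y = +36 mm.
- socket3 (a point): The same for the socket at local x = -38, y = -36 mm (on the diagonal from socket1).
- socket4 (a point): The same for the socket at local x = +38, y = -36 mm (on the diagonal from socket2).
- carrier_bail (a joint): Angle of the U-shaped handle: 0 folded down on its stop, lying level towards the carrier's local +y; pi/2 upright; pi folded over to -y. It swings freely (weak friction and damping) and falls back if let go; the carrier hangs freely from it and tips to the heavier side.
- bail_grip (a point): Centre of the dark wood grip of the handle: a round bar 16 mm thick and 70 mm long, parallel to the carrier's local x, 105 mm from the pivot axis (folded: 105 mm to local +y and 75 mm above the underside; upright: 180 mm above the underside, over the centre). It can turn between the finger pads.
- spice_a: Spice jar with a wide red screw cap: cap 45 mm round over the top 21 mm, glass body 42 mm round, 106 mm tall, about 0.11 kg, upright on the counter; origin: centre of its underside, z up.
- spice_b: The other spice jar, the same size and shape (45 mm round, 106 mm tall, red cap); origin: centre of its underside, z up.
- salt_shaker: Salt shaker with a domed cap, 44 mm round, 90 mm tall; stays where it stands. Origin: centre of its underside.
- pill_bottle: Squat bottle with a ribbed cap, 46 mm round, 87 mm tall; stays where it stands. Origin: centre of its underside.
- mug: White mug, 79 mm round with a handle, 94 mm tall, standing behind the work; stays where it stands. Origin: centre of its underside.
- mandarin: Mandarin, 52 mm round, 42 mm tall, lying left of the carrier; stays where it lies. Origin: centre of its underside.

How it is judged:
By the outcome, as a careful person would: the job done as asked, in the order asked, and still so for the second after the job is handed in, while the arm keeps its last pose, push and grip.
It also fails if it takes over 72 s, if anything falls off the work surface, if the arm or the gripper's body presses on something with over 40 N, if the wrist force passes 120 N, or if a joint passes its speed limit or range.

ROBOT

A 6-joint arm with a two-finger parallel gripper is mounted at the origin on a cart in front of the work surface, level with it; the furniture and walls round the work are solid. World frame = base frame: x ahead of the robot, y to its left, z up, the work surface at z = 0. Lengths are in m, angles in rad, forces in N, time in s.
With the tool pointing down it reaches from about 0.35 to 0.775 m from the base axis. Payload 7.3 kg.
Tool frame: the origin (TCP) lies at the centre of the arm's flange, where the gripper is bolted on; the fingertips stand 178 mm ahead of it and the grasp point (between the pads) lies 159 mm ahead of it (tip_extent is the distance from the TCP to the fingertips, in m); z points along the fingers, y is the line along which they close (so a half turn about z gives the same grasp; the last joint's range is limited). The gripper opens to 92 mm and grips with 3 to 60 N. Pads are 19 mm wide; open, the fingers measure 130 mm over their backs; the gripper's body (75 mm by 190 mm) begins 47 mm behind the grasp point.
Start: joints at [-1.347, 0.342, 1.524, -0, 1.275, -0.146], TCP at [0.19, -0.49, 0.405] pointing down, gripper open.
Joint ranges: [-2.53, 2.53], [-0.77, 2.02], [0.04, 2.7], [-1, 4.14], [0.28, 2.66], [-3.11, 3.11]. Speed limits (rad/s): [2.57, 2.57, 3.14, 3.14, 3.14, 3.14].

INTERFACE

Orientations are given as [roll, pitch, yaw] about the fixed x, y, z axes, in that order (R = Rz(yaw) Ry(pitch) Rx(roll)).
In Python, from cell import * gives the robot as it stands.
- The arm moves only by the tool arm_command, never from a script. Its arguments are lists of equal length, an entry for each row: "xyz": the shift along the world's x, y, z in mm, a list of three; "spin": the turn about the world's z in degrees. In form: {"xyz": [[tx, ty, tz], ...], "spin": [spin, ...]}. A call has 1 to 20 rows; each row shifts and turns the commanded pose from where the row before left it; what a row does not reach is not made up. A row lasts 1/10 s, in which the tool goes at most 50 mm and 8.59 degrees, less where a joint would pass 70% of its speed; a pose out of reach is approached as far as the arm can. A call with a gripper value outside its range is refused whole. "jaw" is the opening, from -1 (shut) to 1 (fully open), set as the call begins (left out, the last holds). The fingers move at their own pace and stop on an object; "squeeze" is the grip in N (left out, the last holds). Time passes only in rows, so rows that do not move let the fingers close. It gives the time, the measured TCP pose, the force, the opening and the grip force at its end, in the units of the state.
- observe(): the state, without advancing time (a new reading comes with each control period).
- read_camera(name): name is "scene" or "top" or "wrist"; returns a dict with "img" (384x512x3 uint8, red, green, blue), "depth" (384x512 float32, m along the optical axis (not along the pixel's ray), 0 where there is no reading), "fx", "fy", "cx", "cy" (pixels), "world_from_camera" (4x4, takes a point from camera to world coordinates). Camera axes: x right, y up, looking along -z (the intrinsics and any distortion apply to the point x, -y, -z); pixel columns grow to the right and rows downward; lengths in m; the calibration is good to about 2 mm. A picture is of the moment at which its call begins.
- hand_in(): hands the job in; it is judged then, once.
The state is a dict: "time": time; "qpos": joint angles; "qvel": joint speeds; "joint_efforts": joint torques, N m; "tool_pos": TCP position; "tool_rot": TCP orientation; "contact_force": force on the tool from outside, world axes, zero at the start; "torque": the same for the moment, N m; "opening": finger opening in m; "grip_force": force on a finger pad.
Only numpy, scipy, OpenCV 4.12 (cv2) and the standard library are available. Lean on these libraries where they do the work, as an engineer would, in place of code of your own. Each camera call takes 0.05 s, during which the arm holds its last target. There are 200 camera calls.

## Working session

There is one attempt and no reset: what is moved stays moved. The work goes in short steps, Python scripts to look and compute and a tool call to move; the robot and the scene stay as the last step left them, time stands still between calls to the robot, and variables do not carry over. Pictures are saved under pics/ and viewed, at most 10 in all, crops included, and the job is handed in when it is done.

Besides the shell and the picture viewer there is one more tool, called after "Request:" as name(argument=value, ...) on one line, values as JSON. arm_command: Moves the arm, as the interface text tells. Its arguments: {"type":"object","properties":{"xyz":{"type":"array","items":{"type":"array","items":{"type":"number"}}},"spin":{"type":"array","items":{"type":"number"}},"jaw":{"type":"number"},"squeeze":{"type":"number"}},"required":["xyz","spin"]}

```bash
mkdir -p pics; cat > h.py <<'E'
from cell import *
import numpy as np, cv2
def pts(c):
    d=c["depth"]; v,u=np.mgrid[0:d.shape[0],0:d.shape[1]]
    P=np.stack([(u-c["cx"])/c["fx"]*d,-(v-c["cy"])/c["fy"]*d,-d,np.ones_like(d)],-1)@np.array(c["world_from_camera"]).T
    P=P[...,:3]; P[d==0]=np.nan; return P
def save(c,n,box=None,s=1.5):
    im=c["img"][...,::-1]
    if box: im=im[box[1]:box[3],box[0]:box[2]]
    cv2.imwrite("pics/"+n,cv2.resize(im,None,fx=s,fy=s,interpolation=cv2.INTER_CUBIC))
E
python3 - <<'E'
from h import *
a=read_camera("top");b=read_camera("scene")
np.savez("c0.npz",P=pts(a),img=a["img"],Q=pts(b),qi=b["img"])
im=np.vstack([a["img"],b["img"]])[...,::-1]
cv2.imwrite("pics/a.png",cv2.resize(a["img"][...,::-1],None,fx=1.5,fy=1.5));cv2.imwrite("pics/b.png",cv2.resize(b["img"][...,::-1],None,fx=1.5,fy=1.5))
print(observe()); print([k for k in a], a["world_from_camera"])
E
```

```text
{'time': 0.1, 'qpos': array([-1.34699869e+00,  3.42633853e-01,  1.52491826e+00, -3.01291114e-05,
        1.27541221e+00, -1.46009018e-01]), 'qvel': array([ 0.00037901,  0.00069131, -0.00312864,  0.00067747, -0.00011708,
        0.0007875 ]), 'joint_efforts': array([ 2.83980822e-03, -4.32004237e+01, -2.44692582e+01,  7.18077784e-02,
        5.26098534e-02, -6.35492120e-05]), 'tool_pos': array([ 0.18973799, -0.48938063,  0.40412539]), 'tool_rot': array([-3.14023139e+00, -1.71059261e-04,  3.69815332e-01]), 'contact_force': array([-0.49260458, -0.11036218,  0.0965941 ]), 'torque': array([-0.0052676 , -0.00572272, -0.01182799]), 'grip_force': 0.0, 'opening': 0.0917901588183418}
['img', 'depth', 'fx', 'fy', 'cx', 'cy', 'world_from_camera'] [[-0.02136691  0.99200102 -0.12440835  0.38008529]
 [-0.99976328 -0.02068978  0.00673238  0.05408326]
 [ 0.00410455  0.12452275  0.99220826  1.23579335]
 [ 0.          0.          0.          1.        ]]
```

View pics/a.png

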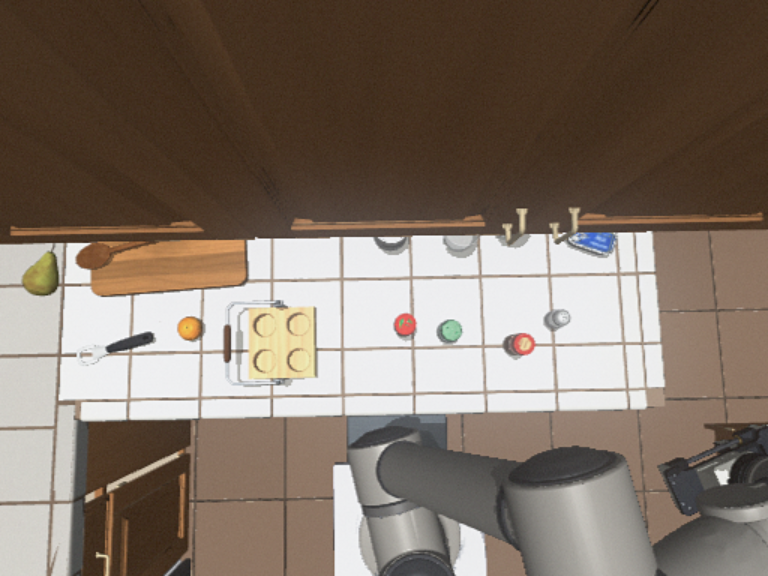

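View pics/b.png

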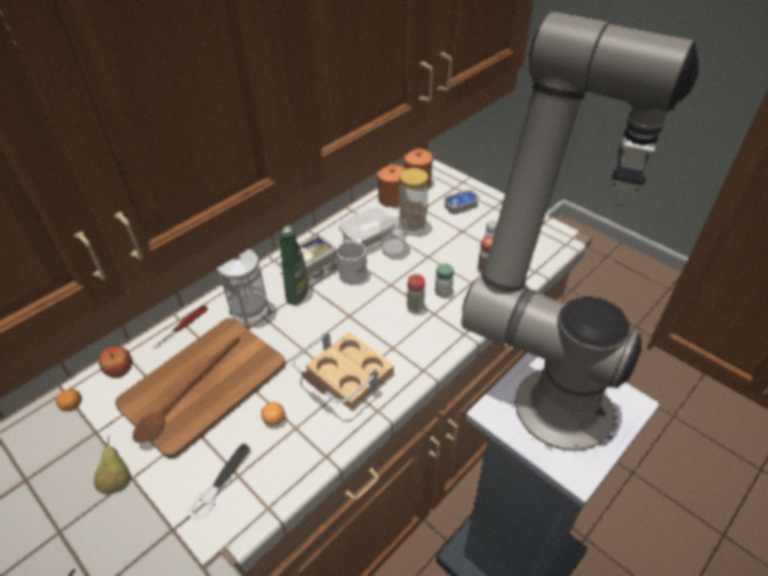

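The top view shows the carrier at about (281,342), with its handle folded left and the grip at (227,343). The red-capped jars are at (405,324) and (521,344), the pill bottle is at (451,330) and the salt shaker at (558,318).

```bash
python3 - <<'E'
from h import *
z=np.load("c0.npz");P=z["P"];im=z["img"]
def circ(u,v,r,zl,zh,n):
    u,v=int(u/1.5),int(v/1.5); S=P[v-r:v+r,u-r:u+r].reshape(-1,3)
    S=S[(S[:,2]>zl)&(S[:,2]<zh)]
    (c,rad)=cv2.minEnclosingCircle(S[:,:2].astype(np.float32)); print(n,len(S),"max z",S[:,2].max().round(4),"circ",np.round(c,4),round(rad,4),"mean",S.mean(0).round(4),"mid",((S.min(0)+S.max(0))/2).round(4))
circ(405,324,14,.097,.115,"j1");circ(521,344,14,.097,.115,"j2")
circ(451,330,14,.08,.1,"pill");circ(558,318,14,.07,.1,"salt");circ(189,329,14,.02,.06,"mand")
circ(227,343,16,.06,.1,"grip");circ(460,242,22,.07,.11,"mug")
B=P[180:275,140:225].reshape(-1,3); 
T=B[(abs(B[:,2]-.038)<.006)]
r=cv2.minAreaRect(T[:,:2].astype(np.float32)); print("block",r,T[:,2].mean(),len(T))
G=B[(B[:,2]>.06)&(B[:,2]<.1)];print("high",len(G))
pix=np.argwhere((P[180:275,140:225,2]>.06)); 
g=P[215:242,145:157].reshape(-1,3);g=g[g[:,2]>.07];print("gripbar",np.round(g.min(0),4),np.round(g.max(0),4),np.median(g,0))
# sockets: low points within block
S=B[(abs(B[:,2]-.012)<.006)]
c=np.array(r[0])
for sx in(1,-1):
  for sy in(1,-1):
    k=S[(sx*(S[:,0]-c[0])>.012)&(sy*(S[:,1]-c[1])>.012)&(abs(S[:,0]-c[0])<.063)&(abs(S[:,1]-c[1])<.062)]
    print(sx,sy,len(k),k.mean(0).round(4) if len(k) else None)
for n,k in(("left",G[G[:,1]>c[1]+.02]),("hi",G)):
  print(n,k.min(0).round(3),k.max(0).round(3))
st=B[(B[:,2]>.078)&(abs(B[:,1]-c[1])<.04)];
for s in(1,-1):
  k=st[s*(st[:,0]-c[0])>0];print("strap",s,len(k),k.mean(0).round(4) if len(k) else None)
i2=np.hstack([cv2.resize(im[195:265,140:225],None,fx=5,fy=5,interpolation=2),cv2.resize(im[195:265,255:325],None,fx=5,fy=5,interpolation=2)])[...,::-1]
i3=cv2.resize(im[190:250,320:390],None,fx=4,fy=4,interpolation=2)[...,::-1]
cv2.imwrite("pics/c.png",i2)
E
```

```text
j1 166 max z 0.1108 circ [0.4414 0.0033] 0.022 mean [0.4413 0.0033 0.1058] mid [0.4418 0.0034 0.1042]
j2 175 max z 0.1115 circ [ 0.3959 -0.2348] 0.0224 mean [ 0.3963 -0.2344  0.1052] mid [ 0.3962 -0.2346  0.1045]
pill 158 max z 0.0923 circ [ 0.4276 -0.092 ] 0.0222 mean [ 0.4276 -0.0922  0.0863] mid [ 0.4272 -0.0926  0.0864]
salt 100 max z 0.0915 circ [ 0.4489 -0.3236] 0.0174 mean [ 0.4491 -0.3214  0.0835] mid [ 0.4503 -0.323   0.0808]
mand 216 max z 0.0462 circ [0.4466 0.4652] 0.0263 mean [0.446  0.4616 0.0358] mid [0.4462 0.4647 0.0332]
grip 135 max z 0.0879 circ [0.4142 0.3704] 0.0478 mean [0.4126 0.3685 0.0804] mid [0.4142 0.3684 0.0802]
mug 42 max z 0.0948 circ [ 0.6241 -0.1233] 0.0342 mean [ 0.6106 -0.1166  0.0844] mid [ 0.6136 -0.1233  0.0824]
block ((0.41129380464553833, 0.26536238193511963), (0.1414230316877365, 0.152227982878685), 89.8663558959961) 0.03728336423397024 1373
high 337
gripbar [0.3727 0.3615 0.0725] [0.4526 0.3753 0.0879] [0.41233448 0.36809322 0.08109589]
1 1 154 [0.4501 0.3044 0.0117]
1 -1 154 [0.4511 0.2314 0.0114]
-1 1 160 [0.3734 0.3039 0.0114]
-1 -1 159 [0.3741 0.231  0.0115]
left [0.326 0.285 0.07 ] [0.496 0.375 0.088]
hi [0.326 0.253 0.063] [0.498 0.375 0.088]
strap 1 20 [0.4911 0.271  0.081 ]
strap -1 15 [0.3316 0.2703 0.082 ]
```

View pics/c.png

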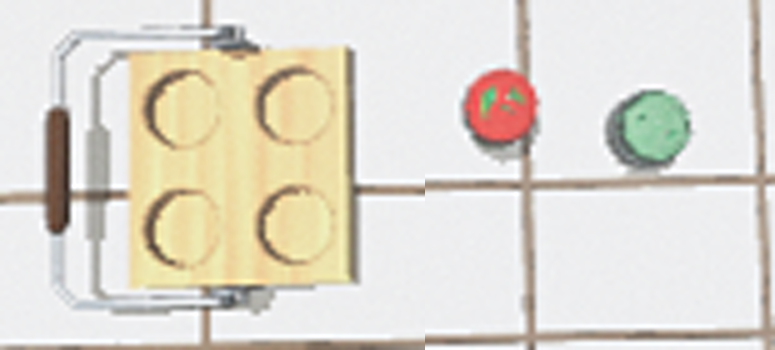

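The enlarged crop confirms the carrier lies square to the world axes, with its centre at about (0.4115, 0.265) m and the grip at y≈0.369. The sizes and heights match what was given. First move: go above the far jar, jaw partly open, closing along y.

Request:
arm_command(xyz=[[20,25,0],[20,25,0],[21,26,0],[21,26,0],[21,26,0],[21,26,0],[21,26,0],[21,25,0],[20,25,-20],[20,25,-20],[0,0,0],[0,0,0]], spin=[-2.1,-2.1,-2.1,-2.1,-2.1,-2.1,-2.1,-2.1,-2.1,-2.3,0,0], jaw=0.52, squeeze=20)

```text
time: 1.3
tool_pos: [0.3959, -0.2342, 0.3644]
tool_rot: [-3.141, 0.001, 0.002]
contact_force: [0.2, -0.5, 1.6]
opening: 0.07
grip_force: 0.0
```

```bash
cat >> h.py <<'E'
def wristjar(n,x,y,zl=.097,zh=.113):
    c=read_camera("wrist"); P=pts(c).reshape(-1,3)
    S=P[(P[:,2]>zl)&(P[:,2]<zh)&(np.hypot(P[:,0]-x,P[:,1]-y)<.04)]
    print(n,len(S)); 
    if len(S)>5: print(cv2.minEnclosingCircle(S[:,:2].astype(np.float32)),S.mean(0),"minmax",S.min(0),S.max(0))
    return c
E
python3 - <<'E'
from h import *
c=wristjar("j2",.396,-.2345);save(c,"d.png",s=1)
o=observe();print(o["tool_pos"],o["tool_rot"],o["qpos"],o["opening"])
E
```

```text
j2 2373
((0.3972023129463196, -0.23652154207229614), 0.022160887718200684) [ 0.39836689 -0.23634904  0.10606594] minmax [ 0.37545166 -0.25806116  0.09703056] [ 0.41894109 -0.21527747  0.10864413]
[ 0.39573342 -0.23483279  0.36495328] [3.14111403e+00 1.57278794e-04 8.30384941e-04] [-7.02216831e-01  2.63643857e-01  1.75588178e+00 -5.18154771e-04
  1.12187760e+00  8.67973904e-01] 0.0692790402414889
```

View pics/d.png

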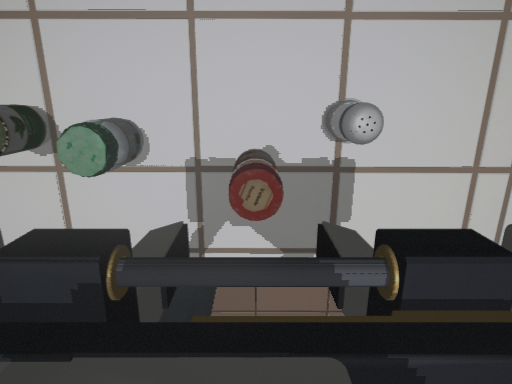

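The wrist view shows the red cap at (257,193) between the fingers. It measures (0.397, -0.236), with top at 0.106 and radius 22 mm, which matches the jar. Descending and gripping the cap.

Request:
arm_command(xyz=[[1,-1,-10],[0,0,-20],[0,0,-25],[0,0,-25],[0,0,-20],[0,0,-10],[0,0,0]], spin=[0,0,0,0,0,0,0])

```text
time: 2.05
tool_pos: [0.3962, -0.236, 0.2537]
tool_rot: [-3.14, 0.002, -0.001]
contact_force: [-0.3, 1.2, 0.4]
opening: 0.0699
grip_force: 0.0
```

Request:
arm_command(xyz=[[0,0,0],[0,0,0],[0,0,0],[0,0,0],[0,0,0],[0,0,0],[0,0,0],[0,0,0]], spin=[0,0,0,0,0,0,0,0], jaw=-1, squeeze=20)

```text
time: 2.85
tool_pos: [0.397, -0.2357, 0.2554]
tool_rot: [3.14, -0.001, -0.0]
contact_force: [0.1, -1.0, 6.5]
opening: 0.0441
grip_force: 20.0
```

Request:
arm_command(xyz=[[0,0,10],[0,0,20],[0,0,30],[0,0,30],[0,0,30],[0,0,20],[0,0,10],[0,0,0]], spin=[0,0,0,0,0,0,0,0])

```text
time: 3.65
tool_pos: [0.3968, -0.2354, 0.4058]
tool_rot: [3.14, -0.002, -0.0]
contact_force: [0.1, 0.0, -1.6]
opening: 0.044
grip_force: 20.0
```

```bash
python3 - <<'E'
from h import *
o=observe();p=o["tool_pos"];print(p,o["tool_rot"],o["contact_force"],o["opening"])
c=wristjar("j2",p[0],p[1],p[2]-.159-.02,p[2]-.159+.03)
np.savez("w1.npz",P=pts(c),img=c["img"])
t=read_camera("top");save(t,"e.png",s=1)
P=pts(t).reshape(-1,3);S=P[(P[:,2]>.2)&(np.hypot(P[:,0]-p[0],P[:,1]-p[1])<.03)];print(len(S))
E
```

```text
[ 0.39677066 -0.23543242  0.40576245] [ 3.14020375e+00 -1.55944718e-03 -1.10628721e-04] [ 0.08816499  0.00829114 -1.56621571] 0.044005371983640476
j2 7855
((0.4079012870788574, -0.23550522327423096), 0.03841191157698631) [ 0.40476703 -0.23531519  0.2530897 ] minmax [ 0.37466733 -0.27381692  0.22679169] [ 0.41975851 -0.19719351  0.276762  ]
914
```

Request:
arm_command(xyz=[[5,20,0],[5,35,0],[5,40,0],[5,40,0],[5,40,0],[0,40,0],[0,40,0],[0,40,0],[-5,40,0],[-5,40,0],[-5,40,0],[-5,40,0],[-10,25,0],[-10,15,0],[-10,5,0],[0,0,0],[0,0,0]], spin=[0,0,0,0,0,0,0,0,0,0,0,0,0,0,0,0,0])

```text
time: 5.45
tool_pos: [0.3718, 0.2639, 0.4043]
tool_rot: [3.141, 0.001, -0.0]
contact_force: [-0.2, 1.1, -1.1]
opening: 0.0442
grip_force: 20.0
```

```bash
python3 - <<'E'
from h import *
o=observe();print(o["tool_pos"],o["tool_rot"],o["opening"])
c=read_camera("wrist");P=pts(c);save(c,"f.png",s=1.4);np.savez("w2.npz",P=P,img=c["img"])
B=P.reshape(-1,3);T=B[(abs(B[:,2]-.038)<.005)&(abs(B[:,0]-.411)<.09)&(abs(B[:,1]-.265)<.085)]
print("block",cv2.minAreaRect(T[:,:2].astype(np.float32)),T.min(0),T.max(0),T[:,2].mean(),len(T))
E
```

```text
[0.37182285 0.26394532 0.40433535] [ 3.14077967e+00  5.74965537e-04 -3.44304492e-04] 0.044178815097920786
block ((0.4124661087989807, 0.2643984854221344), (0.15080863237380981, 0.14052915573120117), 0.7192921042442322) [0.33626111 0.19396541 0.03300513] [0.48801724 0.33526721 0.04297418] 0.03805410303818762 11005
```

View pics/f.png

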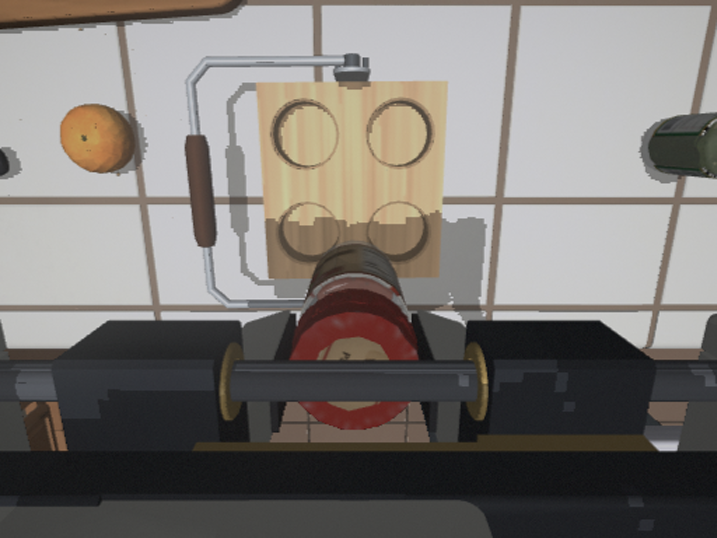

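The picture shows the carrier clearly, with block corners around (262,82) to (440,277). The fitted rectangle is 151 x 140.5 mm, centred at (0.4125, 0.2644) with yaw 0.7°. That puts socket1 at (0.450, 0.301).

Request:
arm_command(xyz=[[15,7,0],[25,12,0],[25,12,0],[13,6,0],[0,0,-10],[0,0,-20],[0,0,-25],[0,0,-25],[0,0,-15],[0,0,-5],[0,0,0],[0,0,0]], spin=[0,0,0,0,0,0,0,0,0,0,0,0])

```text
time: 6.7
tool_pos: [0.4499, 0.3013, 0.3055]
tool_rot: [-3.141, -0.001, -0.001]
contact_force: [-0.3, 0.5, -0.9]
opening: 0.0439
grip_force: 20.0
```

```bash
python3 - <<'E'
from h import *
print([observe()[k] for k in("tool_pos","tool_rot","contact_force")])
E
```

```text
[array([0.44993226, 0.30126315, 0.3054559 ]), array([-3.14119950e+00, -1.06255378e-03, -6.59444834e-04]), array([-0.27867177,  0.49251668, -0.90825513])]
```

Aligned. Lowering into the socket in small steps.

Request:
arm_command(xyz=[[0,0,-8],[0,0,-10],[0,0,-8],[0,0,-5],[0,0,-3],[0,0,-2],[0,0,0]], spin=[0,0,0,0,0,0,0])

```text
time: 7.4
tool_pos: [0.4498, 0.3015, 0.2686]
tool_rot: [3.141, 0.0, -0.0]
contact_force: [-0.8, -0.1, -0.6]
opening: 0.0442
grip_force: 20.0
```

Request:
arm_command(xyz=[[0,0,-1],[0,0,-1],[0,0,0]], spin=[0,0,0])

```text
time: 7.7
tool_pos: [0.45, 0.3016, 0.2674]
tool_rot: [-3.141, -0.001, -0.0]
contact_force: [-0.7, 0.1, 3.5]
opening: 0.0444
grip_force: 20.0
```

Request:
arm_command(xyz=[[0,0,-0.5],[0,0,0]], spin=[0,0])

```text
time: 7.9
tool_pos: [0.45, 0.3015, 0.2674]
tool_rot: [-3.141, -0.002, -0.0]
contact_force: [-1.3, -1.5, 6.6]
opening: 0.0439
grip_force: 20.0
```

Request:
arm_command(xyz=[[0,0,0],[0,0,0],[0,0,0],[0,0,10],[0,0,20],[0,0,30],[0,0,40],[0,0,30],[-20,-20,0],[-20,-25,0],[0,0,0],[0,0,0]], spin=[0,0,0,0,0,0,0,0,0,0,0,0], jaw=0.3)

```text
time: 9.1
tool_pos: [0.4098, 0.2564, 0.3972]
tool_rot: [-3.141, -0.002, -0.001]
contact_force: [-1.1, -0.0, 0.3]
opening: 0.0597
grip_force: 0.0
```

```bash
python3 - <<'E'
from h import *
print([observe()[k] for k in("tool_pos","tool_rot","contact_force","opening")])
wristjar("j",.45,.301,.108,.126)
c=read_camera("wrist");P=pts(c);
B=P.reshape(-1,3);T=B[(abs(B[:,2]-.038)<.005)&(abs(B[:,0]-.411)<.09)&(abs(B[:,1]-.265)<.085)]
print("block",cv2.minAreaRect(T[:,:2].astype(np.float32)),T.min(0),T.max(0),T[:,2].mean(),len(T))
E
```

```text
[array([0.40977869, 0.25642117, 0.39717276]), array([-3.14079392e+00, -1.58849172e-03, -8.49621134e-04]), array([-1.07158064, -0.00973837,  0.31004135]), 0.059660481006260965]
j 2282
((0.4498240053653717, 0.3010215163230896), 0.02262355387210846) [0.45056962 0.30035074 0.11797367] minmax [0.42859099 0.27905307 0.10805947] [0.47170638 0.32247418 0.12079804]
block ((0.4110530912876129, 0.2644473910331726), (0.15110407769680023, 0.14029616117477417), 0.44120877981185913) [0.3355964  0.19374514 0.03300359] [0.48641679 0.33510346 0.04292097] 0.0380515390198808 10551
```

The jar is seated: its cap top reads 0.118 m and it is upright. Next is the other jar.

Request:
arm_command(xyz=[[0,-15,0],[4,-35,0],[4,-40,0],[4,-40,0],[4,-40,0],[4,-40,0],[4,-25,-10],[4,-14,-13],[4,-5,-10],[0,0,0],[0,0,0]], spin=[0,0,0,0,0,0,0,0,0,0,0], jaw=0.5)

```text
time: 10.3
tool_pos: [0.4419, 0.0029, 0.3632]
tool_rot: [-3.141, 0.001, 0.0]
contact_force: [-0.0, 1.1, -0.1]
opening: 0.0688
grip_force: 0.0
```

```bash
python3 - <<'E'
from h import *
print([observe()[k] for k in("tool_pos","tool_rot","contact_force","opening")])
wristjar("j",.442,.0025)
E
```

```text
[array([0.44188913, 0.00288864, 0.36317038]), array([-3.14134590e+00,  7.38459597e-04,  2.21391216e-04]), array([-0.00197975,  1.06459958, -0.13076794]), 0.06878459699882963]
j 2402
((0.4420357942581177, 0.001970089040696621), 0.022554533556103706) [0.44345796 0.00226103 0.10630629] minmax [ 0.4201568  -0.01879579  0.09700249] [0.46416861 0.02355045 0.1087402 ]
```

Request:
arm_command(xyz=[[0,-0.5,-10],[0,0,-20],[0,0,-25],[0,0,-25],[0,0,-18],[0,0,-10],[0,0,0]], spin=[0,0,0,0,0,0,0])

```text
time: 11.05
tool_pos: [0.4414, 0.0024, 0.2542]
tool_rot: [-3.141, 0.002, 0.001]
contact_force: [-0.7, 0.4, -0.2]
opening: 0.0688
grip_force: 0.0
```

Request:
arm_command(xyz=[[0,0,0],[0,0,0],[0,0,0],[0,0,0],[0,0,0],[0,0,0],[0,0,0]], spin=[0,0,0,0,0,0,0], jaw=-1)

```text
time: 11.75
tool_pos: [0.442, 0.002, 0.2559]
tool_rot: [3.141, -0.001, -0.0]
contact_force: [0.5, 1.5, 5.7]
opening: 0.044
grip_force: 20.0
```

Request:
arm_command(xyz=[[0,0,10],[0,0,20],[0,0,30],[0,0,30],[0,0,30],[0,0,20],[0,0,10],[0,0,0]], spin=[0,0,0,0,0,0,0,0])

```text
time: 12.55
tool_pos: [0.4418, 0.002, 0.4063]
tool_rot: [3.141, -0.002, -0.0]
contact_force: [0.0, -0.7, -0.9]
opening: 0.0439
grip_force: 20.0
```

```bash
python3 - <<'E'
from h import *
o=observe();p=o["tool_pos"];print(p,o["tool_rot"],o["contact_force"],o["opening"])
c=wristjar("j",p[0],p[1],p[2]-.159-.02,p[2]-.159+.03)
E
```

```text
[0.44176461 0.00196905 0.40631752] [ 3.14109500e+00 -2.27578788e-03 -2.35619097e-04] [ 0.03271616 -0.73547126 -0.896592  ] 0.04389748430735489
j 7845
((0.45287108421325684, 0.0020496416836977005), 0.038344092667102814) [0.44980647 0.00235153 0.25366327] minmax [ 0.4196239  -0.03619439  0.22731998] [0.46490238 0.04029368 0.27731569]
```

Request:
arm_command(xyz=[[-4,15,0],[-8,35,0],[-10,40,0],[-10,40,0],[-10,40,0],[-10,30,0],[-10,18,0],[-5,8,0],[0,0,-15],[0,0,-25],[0,0,-30],[0,0,-20],[0,0,-10],[0,0,0],[0,0,0]], spin=[0,0,0,0,0,0,0,0,0,0,0,0,0,0,0])

```text
time: 14.1
tool_pos: [0.3752, 0.2279, 0.3056]
tool_rot: [3.142, -0.0, -0.001]
contact_force: [0.6, -0.4, -0.4]
opening: 0.0439
grip_force: 20.0
```

```bash
python3 - <<'E'
from h import *
o=observe();p=o["tool_pos"];print(p,o["tool_rot"],o["contact_force"],o["opening"])
c=read_camera("wrist");P=pts(c);save(c,"g.png",s=1.4)
B=P.reshape(-1,3);T=B[(abs(B[:,2]-.038)<.005)&(abs(B[:,0]-.411)<.09)&(abs(B[:,1]-.265)<.085)]
print("block",cv2.minAreaRect(T[:,:2].astype(np.float32)),T.min(0),T.max(0),len(T))
E
```

```text
[0.37516465 0.22785376 0.30561069] [ 3.14156067e+00 -3.26604269e-04 -6.20602048e-04] [ 0.6277608  -0.4081116  -0.44117343] 0.04387505663208755
block ((0.4145675301551819, 0.26486918330192566), (0.14816558361053467, 0.14066247642040253), 0.6516740322113037) [0.34013309 0.19413264 0.03302592] [0.48878555 0.33563686 0.04298473] 18406
```

View pics/g.png

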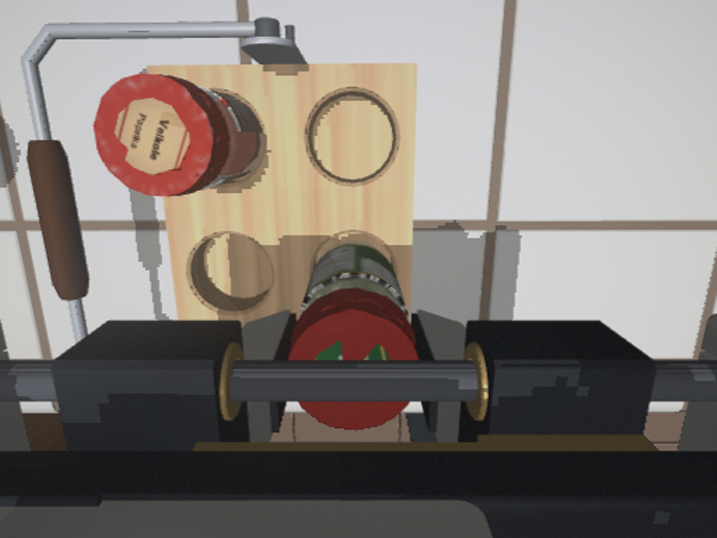

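Jar 1 stands in its socket, cap at (160,135). The held jar at (355,350) is over the opposite socket, so I'm lowering it.

Request:
arm_command(xyz=[[0,0,-8],[0,0,-10],[0,0,-8],[0,0,-5],[0,0,-3],[0,0,-2],[0,0,-1],[0,0,-1],[0,0,0]], spin=[0,0,0,0,0,0,0,0,0])

```text
time: 15.05
tool_pos: [0.3749, 0.228, 0.2679]
tool_rot: [-3.141, -0.001, -0.0]
contact_force: [-1.3, -0.2, 4.0]
opening: 0.0444
grip_force: 20.0
```

Request:
arm_command(xyz=[[0,0,-0.5],[0,0,0]], spin=[0,0])

```text
time: 15.25
tool_pos: [0.375, 0.228, 0.2679]
tool_rot: [-3.141, -0.002, -0.0]
contact_force: [-2.2, -1.9, 9.9]
opening: 0.0439
grip_force: 20.0
```

Request:
arm_command(xyz=[[0,0,0],[0,0,0],[0,0,0],[0,0,10],[0,0,20],[0,0,30],[0,0,40],[0,0,30],[0,25,0],[0,40,0],[0,40,0],[0,25,0],[0,0,0],[0,0,0]], spin=[0,0,0,0,0,0,0,0,0,0,0,0,0,0], jaw=0.3)

```text
time: 16.65
tool_pos: [0.3745, 0.358, 0.3968]
tool_rot: [3.141, 0.0, 0.001]
contact_force: [-0.8, -0.2, -0.2]
opening: 0.0598
grip_force: 0.0
```

```bash
python3 - <<'E'
from h import *
o=observe();p=o["tool_pos"];print(p,o["tool_rot"],o["contact_force"],o["opening"])
c=read_camera("wrist");P=pts(c);save(c,"h.png",s=1.4)
B=P.reshape(-1,3)
def near(x,y,r,zl,zh):return B[(B[:,2]>zl)&(B[:,2]<zh)&(np.hypot(B[:,0]-x,B[:,1]-y)<r)]
for x,y in((.45,.301),(.375,.228)):
    S=near(x,y,.035,.108,.126); print(len(S)); 
    if len(S):print(cv2.minEnclosingCircle(S[:,:2].astype(np.float32)),np.median(S,0))
im=c["img"].astype(int)
dark=(im.sum(-1)<260)&(im[...,0]>im[...,2]+15)
G=P[dark&(P[...,2]>.06)&(P[...,2]<.1)&(abs(P[...,1]-.37)<.03)]
print("bar",len(G),np.percentile(G,[1,50,99],axis=0).round(4),cv2.minAreaRect(G[:,:2].astype(np.float32)))
E
```

```text
[0.3744713  0.35801447 0.39681615] [3.14081743e+00 3.82163876e-04 1.01011447e-03] [-0.83275982 -0.182837   -0.17202527] 0.05981490733123977
2546
((0.44966110587120056, 0.30179622769355774), 0.02240532822906971) [0.45013322 0.30242512 0.11839832]
2254
((0.3749481737613678, 0.22905872762203217), 0.02267419919371605) [0.37626889 0.23094119 0.11860804]
bar 929 [[0.3818 0.364  0.0787]
 [0.4168 0.3697 0.0821]
 [0.447  0.3764 0.0842]] ((0.41173097491264343, 0.3707314729690552), (0.013481905683875084, 0.07225117832422256), 89.78540802001953)
```

View pics/h.png

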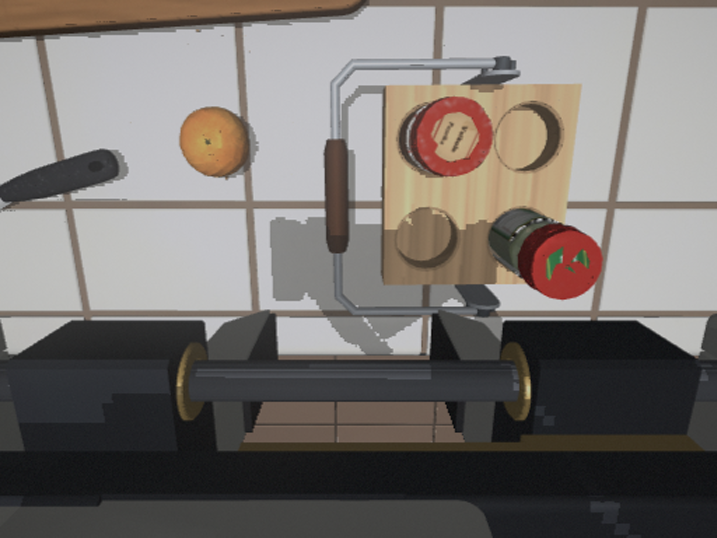

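Both jars are seated: the cap tops read 0.118 m, at (455,137) and (562,262) in the picture. The grip bar at (337,195) is centred at (0.412, 0.370), height 0.075. I'll approach it from above with a 30 mm opening, grasping slightly low so the gripper body clears the jar.

Request:
arm_command(xyz=[[12,4,0],[15,5,0],[10,3,0],[0,0,-15],[0,0,-30],[0,0,-30],[0,0,-30],[0,0,-20],[0,0,-10],[0,0,-10],[0,0,-8],[0,0,0],[0,0,0]], spin=[0,0,0,0,0,0,0,0,0,0,0,0,0], jaw=-0.33, squeeze=6)

```text
time: 18.0
tool_pos: [0.412, 0.3701, 0.2443]
tool_rot: [-3.141, -0.001, -0.0]
contact_force: [-0.6, 1.1, 0.3]
opening: 0.0307
grip_force: 0.0
```

Request:
arm_command(xyz=[[0,0,0],[0,0,0],[0,0,0],[0,0,0],[0,0,0],[0,0,0]], spin=[0,0,0,0,0,0], jaw=-1)

```text
time: 18.6
tool_pos: [0.4119, 0.37, 0.2441]
tool_rot: [-3.141, -0.001, -0.0]
contact_force: [0.3, -3.0, 4.1]
opening: 0.0159
grip_force: 6.0
```

The bar is held (15.9 mm opening). Swinging it along the arc, first half.

Request:
arm_command(xyz=[[0,-0.4,9.2],[0,-1.2,9.1],[0,-2,9],[0,-2.7,8.7],[0,-3.5,8.5],[0,-4.3,8.1],[0,-4.9,7.7],[0,-5.6,7.3],[0,-6.2,6.7],[0,0,0]], spin=[0,0,0,0,0,0,0,0,0,0])

```text
time: 19.6
tool_pos: [0.4121, 0.3394, 0.3204]
tool_rot: [-3.138, -0.004, -0.001]
contact_force: [0.1, 8.1, 4.5]
opening: 0.0159
grip_force: 6.0
```

```bash
python3 - <<'E'
from h import *
o=observe();print([o[k] for k in("tool_pos","contact_force","torque","opening","grip_force")])
c=read_camera("wrist");save(c,"i.png",s=1.2)
P=pts(c);B=P.reshape(-1,3);T=B[(abs(B[:,2]-.038)<.005)&(abs(B[:,0]-.411)<.09)&(abs(B[:,1]-.265)<.085)]
print("block",cv2.minAreaRect(T[:,:2].astype(np.float32)),T.min(0),T.max(0),len(T))
E
```

```text
[array([0.41207911, 0.33935812, 0.32044147]), array([0.05229168, 8.12263317, 4.51870708]), array([1.22707175, 0.18572555, 0.08372388]), 0.015859373475370198, 6.004482619464397]
block ((0.4330350458621979, 0.26149633526802063), (0.11653182655572891, 0.14239376783370972), 2.7948391437530518) [0.37147963 0.19174968 0.03303311] [0.49121239 0.33285495 0.0429854 ] 11665
```

View pics/i.png

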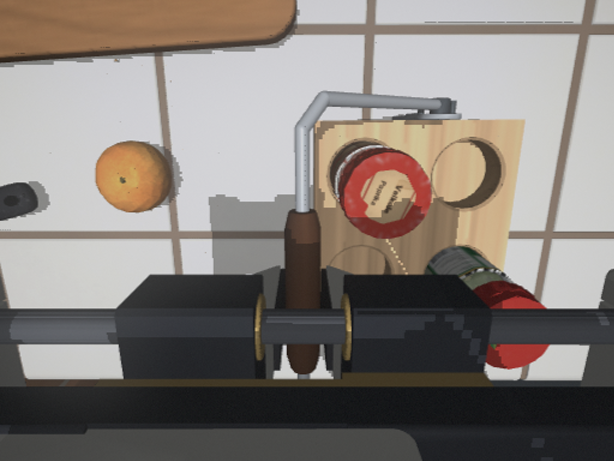

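The picture shows the handle at about 45° (bar at (303,290)), with both jars standing. There is a slight outward push of 8 N, so I'll relieve it a little and read again.

Request:
arm_command(xyz=[[0,1,2],[0,1,2],[0,0,0]], spin=[0,0,0])

```text
time: 19.95
tool_pos: [0.4117, 0.3407, 0.3217]
tool_rot: [3.14, 0.001, -0.0]
contact_force: [1.4, -0.7, -1.7]
opening: 0.0157
grip_force: 6.0
```

Request:
arm_command(xyz=[[0,-6.7,6.2],[0,-7.3,5.6],[0,-7.7,4.9],[0,-8.1,4.3],[0,-8.5,3.5],[0,0,0]], spin=[0,0,0,0,0,0])

```text
time: 20.55
tool_pos: [0.4118, 0.3017, 0.3473]
tool_rot: [3.141, -0.001, -0.001]
contact_force: [-0.2, 2.2, 4.3]
opening: 0.0153
grip_force: 6.0
```

Request:
arm_command(xyz=[[0,-8.7,3.2],[0,-9,2.5],[0,-9.1,1.5],[0,-9.2,0.5],[0,0,0],[0,0,0]], spin=[0,0,0,0,0,0])

```text
time: 21.15
tool_pos: [0.4118, 0.2665, 0.3542]
tool_rot: [3.141, 0.0, -0.001]
contact_force: [1.2, -1.0, 1.7]
opening: 0.0158
grip_force: 6.0
```

```bash
python3 - <<'E'
from h import *
o=observe();print([o[k] for k in("tool_pos","contact_force","torque","opening","grip_force")])
c=read_camera("wrist");t=read_camera("top");s=read_camera("scene")
a=c["img"][:,:,::-1];b=cv2.resize(s["img"][180:308,170:298,::-1],(384,384),interpolation=2)
cv2.imwrite("pics/j.png",cv2.resize(np.hstack([a,b]),None,fx=.88,fy=.88))
for n,cam in(("w",c),("t",t),("s",s)):
    B=pts(cam).reshape(-1,3);T=B[(abs(B[:,2]-.038)<.005)&(abs(B[:,0]-.411)<.09)&(abs(B[:,1]-.265)<.085)]
    if len(T)>9:print(n,"block",cv2.minAreaRect(T[:,:2].astype(np.float32)),T.min(0),T.max(0),len(T))
E
```

```text
[array([0.41179845, 0.2664505 , 0.35416225]), array([ 1.16551345, -0.97505449,  1.70294022]), array([-0.07722181, -0.07462639,  0.06936579]), 0.015785046279091268, 6.004471331834793]
w block ((0.4229084253311157, 0.2635265588760376), (0.12649324536323547, 0.14057889580726624), 0.8346858620643616) [0.35886021 0.19292324 0.03300229] [0.48695307 0.33440583 0.04298376] 8344
t block ((0.41141560673713684, 0.2635873854160309), (0.15003040432929993, 0.13853934407234192), 0.2922808825969696) [0.33619718 0.19430918 0.03301636] [0.4867203  0.33253612 0.04299397] 585
s block ((0.4082775115966797, 0.26364797353744507), (0.1564796268939972, 0.14157672226428986), 1.7947912216186523) [0.33003547 0.19089264 0.03307429] [0.48724991 0.3362478  0.04296991] 794
```

View pics/j.png

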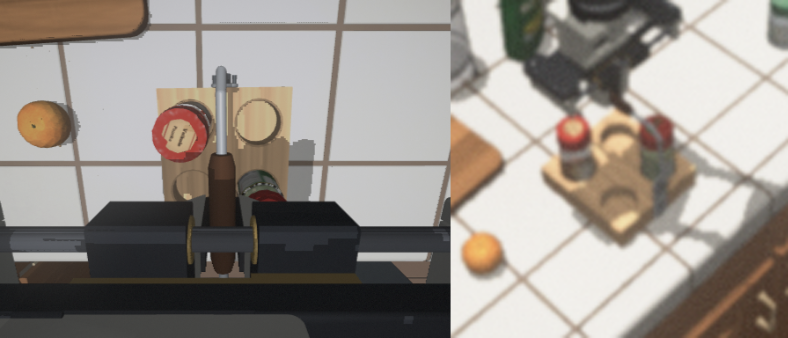

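The handle is upright, with the bar at (222,215) in the left view, and both jars are standing. The heights suggest the bar has slid to about 4 mm from the fingertips, so I'll regrasp: open slightly (still caged), lower 15 mm, shift -2 mm in y, and close firmly.

Request:
arm_command(xyz=[[0,0,0],[0,-1,-5],[0,-1,-5],[0,0,-5],[0,0,0],[0,0,0]], spin=[0,0,0,0,0,0], jaw=-0.56)

```text
time: 21.9
tool_pos: [0.4118, 0.2649, 0.339]
tool_rot: [3.141, 0.001, -0.0]
contact_force: [-0.3, -0.4, 0.5]
opening: 0.0204
grip_force: 0.0
```

Request:
arm_command(xyz=[[0,0,0],[0,0,0],[0,0,0],[0,0,0],[0,0,0],[0,0,0]], spin=[0,0,0,0,0,0], jaw=-1, squeeze=40)

```text
time: 22.5
tool_pos: [0.4118, 0.2649, 0.3393]
tool_rot: [-3.142, -0.0, -0.0]
contact_force: [0.5, -0.2, 0.5]
opening: 0.0149
grip_force: 40.0
```

Gripped with no side force. Starting the lift slowly.

Request:
arm_command(xyz=[[0,0,2],[0,0,3],[0,0,4],[0,0,4],[0,0,4],[0,0,3],[0,0,0],[0,0,0],[0,0,0]], spin=[0,0,0,0,0,0,0,0,0])

```text
time: 23.4
tool_pos: [0.4117, 0.2649, 0.3591]
tool_rot: [3.141, 0.0, -0.0]
contact_force: [-0.0, -0.5, -8.5]
opening: 0.0144
grip_force: 40.0
```

```bash
cat >> h.py <<'E'
def level(zl,zh):
    o=observe();print([o[k] for k in("time","tool_pos","contact_force","torque","opening")])
    for n in("top","wrist","scene"):
        c=read_camera(n);P=pts(c);im=c["img"].astype(int)
        wood=(im[...,0]>150)&(im[...,0]-im[...,2]>40)&(im[...,0]-im[...,1]<60)
        B=P[wood];T=B[(B[:,2]>zl)&(B[:,2]<zh)&(abs(B[:,0]-.411)<.085)&(abs(B[:,1]-.265)<.08)]
        if len(T)<30: print(n,len(T));continue
        for _ in range(4):
            A=np.c_[T[:,:2]-[.412,.264],np.ones(len(T))];k,*_r=np.linalg.lstsq(A,T[:,2],rcond=None);T=T[abs(A@k-T[:,2])<.006]
        print(n,len(T),"slope deg x,y",np.degrees(k[:2]).round(2),"top z",k[2].round(4))
E
python3 - <<'E'
from h import *
level(.03,.09)
E
```

```text
[23.4, array([0.41169316, 0.26487296, 0.35906209]), array([-0.02010338, -0.52035321, -8.45995638]), array([0.07253248, 0.09733835, 0.02129869]), 0.014443200578389217]
top 467 slope deg x,y [-0.15 -1.42] top z 0.0568
wrist 2705 slope deg x,y [28.96  0.36] top z 0.0241
scene 575 slope deg x,y [-0.23 -0.52] top z 0.0566
```

It is hanging with the full weight of 8.5 N and close to level. Lifting the rest.

Request:
arm_command(xyz=[[0,0,2],[0,0,4],[0,0,6],[0,0,7],[0,0,7],[0,0,8],[0,0,8],[0,0,8],[0,0,7],[0,0,7],[0,0,6],[0,0,5],[0,0,4],[0,0,2],[0,0,1]], spin=[0,0,0,0,0,0,0,0,0,0,0,0,0,0,0])

```text
time: 25.05
tool_pos: [0.4118, 0.2649, 0.4413]
tool_rot: [3.141, 0.0, -0.0]
contact_force: [-0.3, 0.1, -7.8]
opening: 0.0148
grip_force: 40.0
```

Request:
arm_command(xyz=[[0,0,0],[0,0,0],[0,0,0],[0,0,0],[0,0,0],[0,0,0],[0,0,0],[0,0,0],[0,0,0],[0,0,0],[0,0,0],[0,0,0],[0,0,0],[0,0,0],[0,0,0],[0,0,0],[0,0,0],[0,0,0],[0,0,0],[0,0,0]], spin=[0,0,0,0,0,0,0,0,0,0,0,0,0,0,0,0,0,0,0,0])

```text
time: 27.05
tool_pos: [0.4118, 0.2649, 0.4412]
tool_rot: [3.141, 0.0, -0.0]
contact_force: [0.4, -0.2, -7.6]
opening: 0.0149
grip_force: 40.0
```

```bash
python3 - <<'E'
from h import *
level(.11,.165)
s=read_camera("scene");save(s,"k.png",(140,100,360,300),3)
E
```

```text
[27.05, array([0.41176723, 0.26490158, 0.44123343]), array([ 0.37992217, -0.20620624, -7.58058832]), array([ 0.04915239, -0.00321154,  0.02472165]), 0.0149157684648062]
top 625 slope deg x,y [-0.07 -1.16] top z 0.1391
wrist 2617 slope deg x,y [25.88  0.28] top z 0.1098
scene 557 slope deg x,y [-0.31 -0.35] top z 0.1386
```

View pics/k.png

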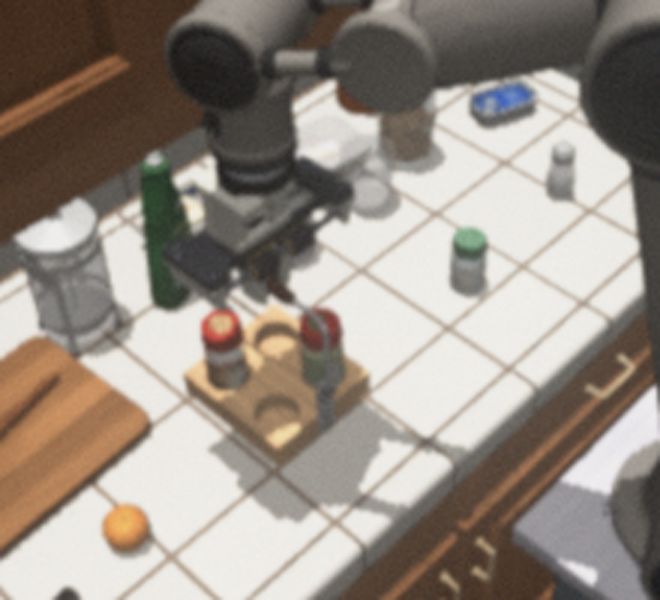

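The carrier hangs level at about (278,385) with both jars in opposite sockets. Its top is at 0.139 m, about 10.1 cm clear of the counter. The other things have not moved.

```bash
python3 -c "
from cell import *
print(hand_in())"
```

```text
the job is handed in; nothing more can be done
None
```

The job is handed in: both spice jars stand in diagonally opposite sockets, and the carrier hangs still, level to about 1°, from its upright handle about 10 cm above the counter; the hand-in returned no verdict.

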